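Put the lids on the crayon canisters

ROBOT

A 7-joint arm with a two-finger parallel gripper is mounted at the origin on the work surface. World frame = base frame: x ahead of the robot, y to its left, z up, the work surface at z = 0. Lengths are in m, angles in rad, forces in N, time in s.
With the tool pointing down it reaches from about 0.425 to 0.8 m from the base axis. Payload 8.3 kg.
Tool frame: the origin (TCP) lies midway between the tips of the shut fingers; the grasp point (between the pads) lies 19 mm behind it (manip.grasp_offset is the distance from the TCP to the grasp point, in m); z points along the fingers, y is the line along which they close (so a half turn about z gives the same grasp; the last joint's range is limited). The gripper opens to 85 mm and grips with 20 to 120 N. Pads are 22 mm wide; open, the fingers measure 114 mm over their backs; the gripper's body (76 mm by 85 mm) begins 54 mm behind the grasp point. The pads swing forward as they close: fully open they stand 13 mm farther back than shut.
Start: joints at [1.221, 0.383, 0.016, 1.37, -0.006, 1.388, -0.046], TCP at [0.177, -0.599, 0.192] pointing down, gripper open.
Joint ranges: [-2.95, 2.95], [-0.25, 2.06], [-1.52, 1.56], [0.18, 2.33], [-1.44, 4.58], [0.02, 2.06], [-3.01, 3.01]. Speed limits (rad/s): [2.39, 2.39, 3.01, 3.01, 3.14, 3.14, 3.14].

INTERFACE

Orientations are given as [roll, pitch, yaw] about the fixed x, y, z axes, in that order (R = Rz(yaw) Ry(pitch) Rx(roll)).
In Python, from cell import manip, eyes gives the robot as it stands.
- The arm moves only by the tool apply_moves, never from a script. Its argument "motion" is a list of rows, each a list of 2 entries, a list of its own where there are three numbers: the shift along the tool's x, y, z in cm, then the turn, a rotation vector about the tool's x, y, z in rad. In form: [[[x, y, z], [rx, ry, rz]], ...]. A call has 1 to 5 rows; each row shifts and turns the commanded pose from where the row before left it, along the tool's axes as they then stand; what a row does not reach is not made up. A row lasts 1/8 s, in which the tool goes at most 62.5 mm and 10.7 degrees, less where a joint would pass 70% of its speed; a pose out of reach is approached as far as the arm can. A call is refused whole if a number of a shift passes 6.25 or a number of a turn 0.188, either way. A call with a gripper value outside its range is refused whole. "claw" is the closure, from 0 (fully open) to 1 (shut), set as the call begins (left out, the last holds). The fingers move at their own pace and stop on an object; "newtons" is the grip in N (left out, the last holds). Time passes only in rows, so rows that do not move let the fingers close. It gives the time, the measured TCP pose, the force, the opening and the grip force at its end, in the units of the state.
- manip.get_obs(): the state, without advancing time (a new reading comes with each control period).
- eyes.get_image(name): name is "scene" or "side" or "wrist"; returns a dict with "color" (400x640x3 uint8, red, green, blue), "intrinsics" (3x3 intrinsics, pixels), "camera_from_world" (4x4, takes a point from world to camera coordinates). Camera axes: x right, y down, z forward; pixel columns grow to the right and rows downward; lengths in m; the calibration is good to about 2 mm. A picture is of the moment at which its call begins. There is no depth.
- manip.job_done(): hands the job in; it is judged then, once.
The state is a dict: "clock": time; "qpos": joint angles; "dq": joint speeds; "tau": joint torques, N m; "tool_pos": TCP position; "orientation": TCP orientation; "force": force on the tool from outside, world axes, zero at the start; "wrist_torque": the same for the moment, N m; "grip_width": finger opening in m; "gripper_force": force on a finger pad.
Only numpy, scipy, OpenCV 4.12 (cv2) and the standard library are available. Lean on these libraries where they do the work, as an engineer would, in place of code of your own. Each camera call takes 0.05 s, during which the arm holds its last target. There are 200 camera calls.

TASK

Close up the two open steel crayon canisters in the print studio: set the wide lid on the wide canister and the narrow lid on the narrow one, each fully seated and level. Do not tip these two canisters over on the way; the third canister is already closed.

Things in the scene. Friction and masses are not known exactly. Their poses are not given: they have to be found in the camera images.
- wide_rim (a point): Centre of the mouth, at rim height, of the wide open canister: plain steel, round, outside diameter 100 mm, 70 mm tall, wall 4 mm (mouth 92 mm across); black crayons stand inside, well below the rim. Loose, upright on the table, about 0.3 to 0.65 kg. z: its axis, up.
- narrow_rim (a point): Centre of the mouth, at rim height, of the narrow open canister: plain steel, round, outside diameter 70 mm, 90 mm tall, wall 4 mm (mouth 62 mm across); black crayons stand inside, well below the rim. Loose, upright on the table, about 0.3 to 0.65 kg. z: its axis, up.
- wide_knob (a point): Point to grip in the wide lid's black knob (upright, 26 mm across, 36 mm tall), on its axis, 11 mm below its top, 25 mm above its steel disc (106 mm across, 4 mm thick). Under the disc a plug, 14 mm deep, 82 mm across tapering to 64 mm, fits the mouth with play. Loose on the table, knob up: point 43 mm above it. Seated: 29 mm above the rim. 0.06 to 0.17 kg. z up.
- narrow_knob (a point): Point to grip in the narrow lid's black knob (upright, 26 mm across, 36 mm tall), on its axis, 11 mm below its top, 25 mm above its steel disc (76 mm across, 4 mm thick). Under the disc a plug, 14 mm deep, 53 mm across tapering to 40 mm, fits the mouth with play. Loose on the table, knob up: point 43 mm above it. Seated: 29 mm above the rim. 0.06 to 0.17 kg. z up.
Mind the look-alikes: they are no part of the job. Leave any orange look-alike of the part that bears wide_rim alone. Leave any red look-alike of the part that bears narrow_knob alone.

How it is judged:
At the end, for the whole second after the job is handed in: Each lid sits on the canister of its size: centred within 10 mm, its knob point 24 to 34 mm above the rim (fully seated is 29), lid and canister within 10 degrees of level and upright (horizontal distance between wide_knob and wide_rim below 0.01 m and z of wide_knob in the frame of wide_rim between 0.024 and 0.034 m and angle between each of wide_knob, wide_rim, narrow_knob, narrow_rim's own z axis and vertical below 0.17 rad and horizontal distance between narrow_knob and narrow_rim below 0.01 m and z of narrow_knob in the frame of narrow_rim between 0.024 and 0.034 m); the robot touches nothing.
It fails at once if a canister is tipped by more than about 30 degrees (angle between any of wide_rim, narrow_rim's own z axis and vertical above 0.52 rad).
It also fails if it takes over 58 s, if anything falls off the work surface, if the arm or the gripper's body presses on something with over 40 N, if the wrist force passes 120 N, or if a joint passes its speed limit or range.

## Working session

There is one attempt and no reset: what is moved stays moved. The work goes in short steps, Python scripts to look and compute and a tool call to move; the robot and the scene stay as the last step left them, time stands still between calls to the robot, and variables do not carry over. Pictures are saved under pics/ and viewed, at most 10 in all, crops included, and the job is handed in when it is done.

Besides the shell and the picture viewer there is one more tool, called after ">>>" as a command line: name --argument value ..., lists and objects as JSON in quotes. apply_moves: Moves the arm, as the interface text tells. Its arguments: {"type":"object","properties":{"motion":{"type":"array"},"claw":{"type":"number"},"newtons":{"type":"number"}},"required":["motion"]}

```bash
mkdir -p pics; cat > h.py <<'E'
import numpy as np, cv2
from cell import manip, eyes
def snap(n,f):
    d=eyes.get_image(n); cv2.imwrite(f'pics/{f}.png',d['color'][:,:,::-1]); np.savez(f'pics/{f}.npz',**d); return d
def ray(d,uv,z):
    K=np.array(d['intrinsics']);T=np.array(d['camera_from_world']);R=T[:3,:3];c=-R.T@T[:3,3]
    v=R.T@np.linalg.inv(K)@np.array([uv[0],uv[1],1.]); return c+v*(z-c[2])/v[2]
E
python3 - <<'E'
from h import *
for n in ['scene','side']:
    d=snap(n,n+'0'); T=np.array(d['camera_from_world']); print(n,-T[:3,:3].T@T[:3,3],d['intrinsics'])
print(manip.get_obs(), manip.grasp_offset)
E
```

```text
scene [0.94685434 0.26010963 0.81264855] [[413.12366224   0.         314.02316408]
 [  0.         413.12366224 198.31496926]
 [  0.           0.           1.        ]]
side [-0.00134317  0.9989351   0.78736416] [[497.5040654    0.         323.51788963]
 [  0.         497.5040654  202.11187155]
 [  0.           0.           1.        ]]
{'clock': 0.1, 'qpos': array([ 1.22108831,  0.38413628,  0.0163989 ,  1.37107115, -0.00628135,
        1.388205  , -0.04650888]), 'dq': array([ 3.63637656e-05, -2.84087397e-03,  1.24975183e-03, -3.89749285e-03,
       -3.29836911e-04,  3.09276206e-03,  4.72716794e-04]), 'tau': array([ 4.23477890e-03, -6.29126859e+01,  8.48185178e-01, -3.72757030e+01,
        1.67278567e-02,  1.04832393e-02,  4.68933274e-05]), 'tool_pos': array([ 0.17667026, -0.59895301,  0.19088022]), 'orientation': array([-3.13982366e+00,  5.27926542e-05,  2.86843725e-01]), 'force': array([0.19590728, 0.26078839, 0.19373234]), 'wrist_torque': array([-0.00210322, -0.00297195, -0.04609672]), 'gripper_force': 0.0, 'grip_width': 0.08558112239203627} 0.0187
```

View pics/scene0.png

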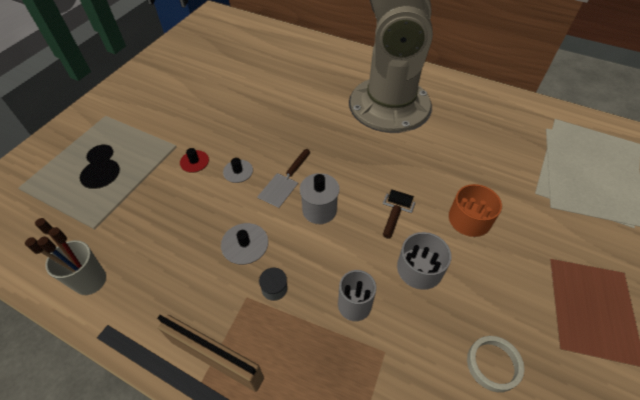

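View pics/side0.png

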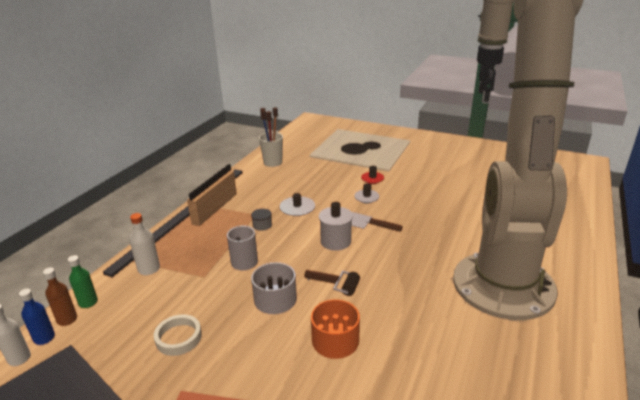

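The scene view shows the wide canister at about (423,260), the narrow canister at (356,295), the wide lid at (244,242) and the narrow lid at (237,168). The closed canister is at (319,197), and the orange and red look-alikes are at (475,210) and (194,160). The side view agrees: wide canister (274,288), narrow canister (242,248), wide lid (297,205), narrow lid (367,193).

```bash
cat >> h.py <<'E'
from scipy.optimize import least_squares
def fit(d,uv,z,r,half,win=45):
    """circle of radius r in plane z, from low-saturation blob near uv"""
    im=d['color'];hsv=cv2.cvtColor(im,cv2.COLOR_RGB2HSV)
    m=((hsv[...,1]<60)).astype(np.uint8)
    w=np.zeros_like(m);w[max(0,uv[1]-win):uv[1]+win,max(0,uv[0]-win):uv[0]+win]=1
    m=cv2.morphologyEx(m*w,cv2.MORPH_OPEN,np.ones((3,3),np.uint8))
    n,l,s,c=cv2.connectedComponentsWithStats(m)
    i=1+np.argmin([np.hypot(*(c[k]-uv))-0.02*s[k,4] for k in range(1,n)])
    cs,_=cv2.findContours((l==i).astype(np.uint8),cv2.RETR_EXTERNAL,cv2.CHAIN_APPROX_NONE)
    P=cv2.convexHull(max(cs,key=len))[:,0].astype(float)+0
    W=np.array([ray(d,p,z)[:2] for p in P])
    T=np.array(d['camera_from_world']);cam=(-T[:3,:3].T@T[:3,3])[:2]
    c0=ray(d,uv,z)[:2]
    for _ in range(6):
        v=(c0-cam)/np.linalg.norm(c0-cam)
        S=W[(W-c0)@v>(0.1*r if half else -9)]
        q=least_squares(lambda q:np.hypot(*(S-q[:2]).T)-q[2],[*c0,r],loss='soft_l1',f_scale=.001).x
        c0=q[:2]
    qf=least_squares(lambda q:np.hypot(*(S-q).T)-r,c0,loss='soft_l1',f_scale=.001).x
    return qf,q,np.abs(np.hypot(*(S-qf).T)-r).mean(),s[i]
E
python3 - <<'E'
from h import *
G={'wr':(.07,.05,1,(423,260),(274,288)),'nr':(.09,.035,1,(356,295),(242,248)),'wl':(.018,.053,0,(244,242),(297,205)),'nl':(.018,.038,0,(237,172),(367,195))}
for k,(z,r,h,a,b) in G.items():
    for n,uv in (('scene',a),('side',b)):
        d=np.load(f'pics/{n}0.npz'); qf,q,e,s=fit(d,uv,z,r,h); print(k,n,qf.round(4),'free',q.round(4),'err',round(e,4),s)
for n,uv in (('scene',(319,183)),('side',(336,209))): print('closed knob',ray(np.load(f'pics/{n}0.npz'),uv,.12))
for n,uv in (('scene',(243,238)),('side',(297,200))): print('wknob',ray(np.load(f'pics/{n}0.npz'),uv,.036))
E
```

```text
wr scene [0.4764 0.2573] free [0.475  0.2571 0.0488] err 0.0003 [ 397  232   54   57 2331]
wr side [0.4724 0.2594] free [0.4739 0.2565 0.0475] err 0.001 [ 252  263   43   50 1684]
nr scene [0.6179 0.1669] free [0.6165 0.1666 0.0338] err 0.0003 [ 338  270   38   51 1527]
nr side [0.6134 0.1679] free [0.6149 0.1658 0.033 ] err 0.0007 [228 226  28  43 984]
wl scene [ 0.6059 -0.1097] free [ 0.606  -0.1098  0.0526] err 0.0004 [ 221  223   47   41 1484]
wl side [ 0.6051 -0.11  ] free [ 0.6041 -0.1099  0.0513] err 0.0016 [280 197  35  18 442]
nl scene [ 0.4363 -0.2432] free [ 0.4364 -0.2432  0.0375] err 0.0005 [223 160  30  23 481]
nl side [ 0.4358 -0.2414] free [ 0.4337 -0.2423  0.0352] err 0.0023 [356 191  22  12 181]
closed knob [ 0.45058042 -0.00178176  0.12      ]
closed knob [0.42358319 0.01465189 0.12      ]
wknob [ 0.60501592 -0.11004085  0.036     ]
wknob [ 0.60304327 -0.11120477  0.036     ]
```

```bash
cat >> h.py <<'E'
from scipy.spatial.transform import Rotation as Ro
def go(p,yaw):
    o=manip.get_obs();R=Ro.from_euler('xyz',o['orientation']);G=Ro.from_euler('xyz',[np.pi,0,yaw])
    print('t',o['clock'],'pos',o['tool_pos'].round(4),'rpy',o['orientation'].round(3),'F',o['force'].round(1),'w',round(o['grip_width'],4))
    print('shift cm now-axes',(R.inv().apply(np.array(p)-o['tool_pos'])*100).round(2),'turn',(R.inv()*G).as_rotvec().round(3),'shift in goal-axes',(G.inv().apply(np.array(p)-o['tool_pos'])*100).round(2))
E
python3 - <<'E'
from h import *
a=ray(np.load('pics/scene0.npz'),(193,163),.018);b=ray(np.load('pics/side0.npz'),(373,178),.018);print('red',a,b)
go([.436,-.243,.12],.287)
go([.436,-.243,.12],1.2)
E
```

```text
red [ 0.46807337 -0.36027793  0.018     ] [ 0.45251682 -0.35688339  0.018     ]
t 0.1 pos [ 0.1767 -0.599   0.1909] rpy [-3.14   0.     0.287] F [0.2 0.3 0.2] w 0.0856
shift cm now-axes [ 34.94 -26.79   7.13] turn [-0.002  0.    -0.   ] shift in goal-axes [ 34.95 -26.8    7.09]
t 0.1 pos [ 0.1767 -0.599   0.1909] rpy [-3.14   0.     0.287] F [0.2 0.3 0.2] w 0.0856
shift cm now-axes [ 34.94 -26.79   7.13] turn [-0.002 -0.001 -0.913] shift in goal-axes [42.57 11.27  7.09]
```

>>> apply_moves --motion '[[[4.4,-3.35,0],[0,0,0]],[[4.4,-3.35,0],[0,0,0]],[[4.4,-3.35,0],[0,0,0]],[[4.4,-3.35,0],[0,0,0]],[[4.4,-3.35,0],[0,0,0]]]' --claw 0 --newtons 60

```text
clock: 0.72
tool_pos: [0.3411, -0.3748, 0.1915]
orientation: [-3.141, 0.0, 0.287]
force: [1.5, -0.8, 0.6]
grip_width: 0.0853
gripper_force: 0.0
```

>>> apply_moves --motion '[[[4.3,-3.3,0],[0,0,0]],[[4.3,-3.3,2],[0,0,0]],[[4.3,-3.3,3],[0,0,0]],[[0,0,2],[0,0,0]],[[0,0,0],[0,0,0]]]'

```text
clock: 1.35
tool_pos: [0.435, -0.2441, 0.1201]
orientation: [-3.139, 0.003, 0.288]
force: [-1.0, -0.4, -0.6]
grip_width: 0.0853
gripper_force: 0.0
```

```bash
python3 - <<'E'
from h import *
go([.436,-.243,.024],.287)
d=snap('wrist','w1')
K=d['intrinsics'];T=d['camera_from_world']
p=T@np.array([.436,-.243,.054,1]);print((K@p[:3])/p[2])
E
```

```text
t 1.35 pos [ 0.435  -0.2441  0.1201] rpy [-3.139e+00  3.000e-03  2.880e-01] F [-1.  -0.4 -0.6] w 0.0853
shift cm now-axes [ 0.16 -0.05  9.61] turn [-0.003  0.003  0.001] shift in goal-axes [ 0.13 -0.08  9.61]
[321.45735049 196.36907789   1.        ]
```

View pics/w1.png

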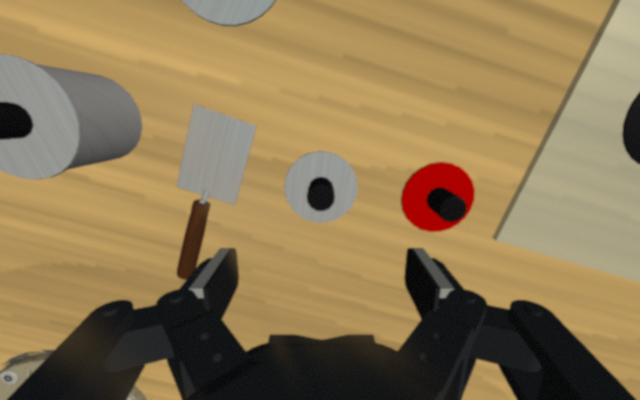

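The wrist view shows the narrow lid's knob at about (320,197), where I predicted it. The red lid is well clear of the fingers. Descending.

>>> apply_moves --motion '[[[0.1,-0.05,4],[0,0,0]],[[0,0,3.6],[0,0,0]],[[0,0,2],[0,0,0]],[[0,0,0],[0,0,0]]]'

```text
clock: 1.9
tool_pos: [0.436, -0.2451, 0.0254]
orientation: [-3.14, 0.001, 0.285]
force: [0.0, 0.4, 0.3]
grip_width: 0.0852
gripper_force: 0.0
```

>>> apply_moves --motion '[[[0,0,0],[0,0,0]],[[0,0,0],[0,0,0]],[[0,0,0],[0,0,0]],[[0,0,0],[0,0,0]],[[0,0,0],[0,0,0]]]' --claw 1 --newtons 60

```text
clock: 2.52
tool_pos: [0.4371, -0.2443, 0.0259]
orientation: [3.142, -0.0, 0.287]
force: [-0.5, 0.3, 0.5]
grip_width: 0.0004
gripper_force: 0.0
```

```bash
python3 - <<'E'
from h import *
a=snap('wrist','w2')['color'];b=snap('scene','s2')['color'][80:280,100:420]
cv2.imwrite('pics/c2.png',np.hstack([a[:,:,::-1],cv2.resize(b,(640,400))[:,:,::-1]])[:, :] if 0 else np.vstack([cv2.resize(a,(480,300)),cv2.resize(b,(480,300))])[:,:,::-1])
print(manip.get_obs()['grip_width'],manip.get_obs()['gripper_force'])
E
```

```text
-2.402349584742912e-05 0.0
```

View pics/c2.png

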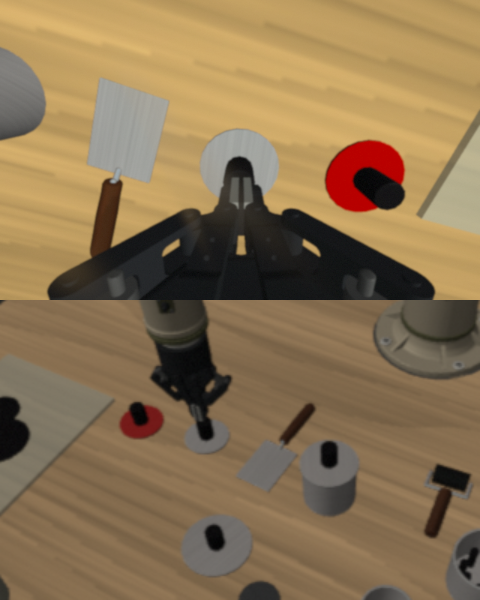

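The fingers shut empty, on the robot side of the knob. I'll check where the lid is now and where the TCP projects.

```bash
python3 - <<'E'
from h import *
o=manip.get_obs()
print(o['tool_pos'])
for f in ('w2','s2'):
    d=np.load(f'pics/{f}.npz')
    for q in (o['tool_pos'],[.436,-.243,.018],[.436,-.243,.054]):
        p=d['camera_from_world']@np.append(q,1);print(f,(d['intrinsics']@p[:3]/p[2]).round(1))
print(fit(np.load('pics/s2.npz'),(237,172),.018,.038,0))
print(fit(np.load('pics/w2.npz'),(320,205),.018,.038,1,70))
d=np.load('pics/w2.npz');T=d['camera_from_world'];print(-T[:3,:3].T@T[:3,3],T[:3,:3])
a=d['color'][120:320,200:440];cv2.imwrite('pics/c3.png',cv2.resize(np.hstack([a,cv2.resize(np.load('pics/s2.npz')['color'][110:210,180:300],(240,200))]),(800,333),interpolation=cv2.INTER_CUBIC)[:,:,::-1])
E
```

```text
[ 0.436984   -0.24428503  0.02583081]
w2 [322.1 225.2   1. ]
w2 [320.  221.8   1. ]
w2 [319.6 243.8   1. ]
s2 [236.5 168.5   1. ]
s2 [237.7 170.4   1. ]
s2 [235.3 160.9   1. ]
(array([ 0.43511396, -0.24511637]), array([ 0.40293969, -0.31468147,  0.10744978]), np.float64(0.04595444032171941), array([ 202,  127,   51,   56, 1319], dtype=int32))
(array([ 0.43189797, -0.24574511]), array([ 0.42965145, -0.24523509,  0.03602123]), np.float64(0.0014626630093367752), array([ 267,  172,  105,  103, 8075], dtype=int32))
[ 0.50753439 -0.2231361   0.20865227] [[ 0.2833448  -0.95901602 -0.00200077]
 [-0.91820976 -0.27188937  0.28803994]
 [-0.27677891 -0.0797775  -0.95761631]]
```

View pics/c3.png

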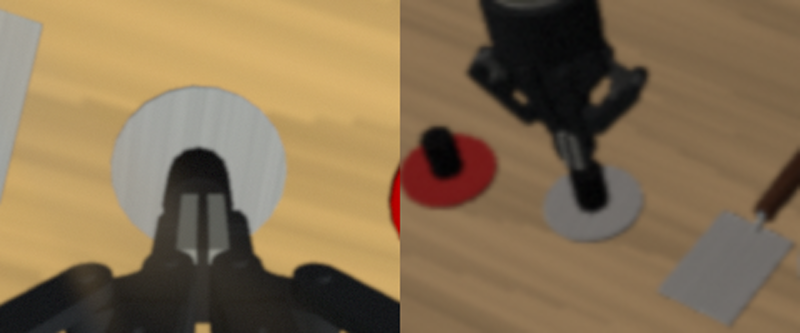

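The lid hasn't moved. The shut tips look like they're at or above the knob top, although the TCP reads z=0.026. I'll raise the arm to see the tips against the projected TCP.

>>> apply_moves --motion '[[[0,0,-4],[0,0,0]],[[0,0,-4],[0,0,0]],[[0,0,0],[0,0,0]]]'

```text
clock: 3.0
tool_pos: [0.4392, -0.2454, 0.1091]
orientation: [3.137, -0.004, 0.287]
force: [-0.1, -0.0, 0.3]
grip_width: 0.0001
gripper_force: 0.0
```

```bash
python3 - <<'E'
from h import *
o=manip.get_obs();print(o['tool_pos'],o['grip_width'],o['force'])
d=snap('wrist','w4');e=snap('scene','s4')
for x in (d,e):
    for q in (o['tool_pos'],[.436,-.243,.018],[.436,-.243,.054]):
        p=x['camera_from_world']@np.append(q,1);print((x['intrinsics']@p[:3]/p[2]).round(1))
a=d['color'][120:320,200:440];b=e['color'][90:190,180:300]
cv2.imwrite('pics/c4.png',cv2.resize(np.hstack([a,cv2.resize(b,(240,200))]),(800,333),interpolation=cv2.INTER_CUBIC)[:,:,::-1])
E
```

```text
[ 0.43922092 -0.24536059  0.10913193] 9.579532711890595e-05 [-0.09270386 -0.0275319   0.3363981 ]
[322.2 225.2   1. ]
[318.4 193.6   1. ]
[318.2 204.4   1. ]
[229.8 145.8   1. ]
[237.7 170.4   1. ]
[235.3 160.9   1. ]
```

View pics/c4.png

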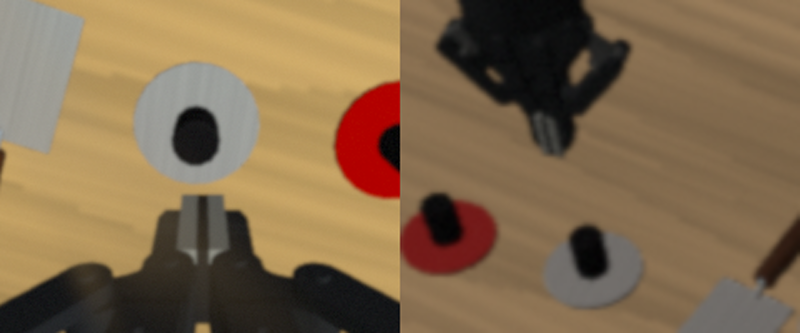

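In the wrist view the shut tips sit at about (322,237), with the TCP projected at (322,225). In the scene view they are at about (224,136) against (230,146). So the real tips are roughly 3 cm above the reported TCP, which fits the empty close. I'll triangulate to get the offset.

```bash
python3 - <<'E'
from h import *
P=[];uv=[(321.8,237),(224.4,136.5)]
for f in('w4','s4'):
    d=np.load(f'pics/{f}.npz');P.append(d['intrinsics']@d['camera_from_world'][:3])
X=cv2.triangulatePoints(P[0],P[1],*[np.array(u,float).reshape(2,1) for u in uv]);X=(X[:3]/X[3])[:,0];print(X)
for p,u in zip(P,uv):
    q=p@np.append(X,1);print(q[:2]/q[2]-u)
o=manip.get_obs();R=Ro.from_euler('xyz',o['orientation']);print('tool frame offset mm',R.inv().apply(X-o['tool_pos'])*1000)
go([.436,-.243,.1],.287)
E
```

```text
[ 0.45029085 -0.24282721  0.15114842]
[ 2.1530215  -2.45922172]
[ 0.2863318  -0.23075233]
tool frame offset mm [ 13.12764572   2.25793164 -45.24377734]
t 3.1 pos [ 0.4371 -0.2444  0.1059] rpy [ 3.141 -0.     0.287] F [-0.5  0.2 -0.2] w 0.0001
shift cm now-axes [-0.06 -0.16  0.59] turn [ 0.001 -0.    -0.   ] shift in goal-axes [-0.06 -0.16  0.59]
```

The tips are about 30–45 mm behind the reported TCP, and at least 28 mm going by the no-contact close. Going down to a reported z of about -0.008 is safe for the disc, so I'll reopen, descend with a force check and close.

>>> apply_moves --motion '[[[0,-0.1,0],[0,0,0]],[[0,0,0],[0,0,0]],[[0,0,0],[0,0,0]],[[0,0,0],[0,0,0]],[[0,0,0],[0,0,0]]]' --claw 0

```text
clock: 3.72
tool_pos: [0.4367, -0.2434, 0.1058]
orientation: [-3.141, -0.0, 0.287]
force: [0.3, -0.2, 0.7]
grip_width: 0.0853
gripper_force: 0.0
```

>>> apply_moves --motion '[[[0,0,4],[0,0,0]],[[0,0,4],[0,0,0]],[[0,0,1.5],[0,0,0]],[[0,0,1],[0,0,0]],[[0,0,0],[0,0,0]]]'

```text
clock: 4.35
tool_pos: [0.4371, -0.2435, 0.0012]
orientation: [3.141, -0.0, 0.287]
force: [-0.7, -0.1, 0.4]
grip_width: 0.0851
gripper_force: 0.0
```

>>> apply_moves --motion '[[[0,0,0.9],[0,0,0]],[[0,0,0],[0,0,0]],[[0,0,0],[0,0,0]]]'

```text
clock: 4.72
tool_pos: [0.4369, -0.2434, -0.0079]
orientation: [3.141, -0.0, 0.287]
force: [1.0, 0.0, 0.5]
grip_width: 0.0854
gripper_force: 0.0
```

>>> apply_moves --motion '[[[0,0,0],[0,0,0]],[[0,0,0],[0,0,0]],[[0,0,0],[0,0,0]],[[0,0,0],[0,0,0]],[[0,0,0],[0,0,0]]]' --claw 1 --newtons 30

```text
clock: 5.35
tool_pos: [0.4368, -0.2434, -0.0081]
orientation: [3.142, -0.0, 0.287]
force: [-1.0, 0.3, 1.9]
grip_width: 0.0249
gripper_force: 30.4
```

It's gripped, at 25 mm width and 30 N. The knob point is therefore reported z + 0.051. I'll firm up the grip and lift.

>>> apply_moves --motion '[[[0,0,0],[0,0,0]],[[0,0,-2],[0,0,0]],[[0,0,-4],[0,0,0]],[[0,0,-5],[0,0,0]],[[0,0,-5],[0,0,0]]]' --claw 1 --newtons 60

```text
clock: 5.98
tool_pos: [0.4363, -0.2432, 0.153]
orientation: [-3.141, 0.0, 0.287]
force: [1.2, -1.6, -0.7]
grip_width: 0.024
gripper_force: 59.0
```

```bash
python3 - <<'E'
from h import *
o=manip.get_obs();print(o['grip_width'],o['gripper_force'],o['force'])
a=snap('wrist','w5')['color'];b=snap('side','d5')['color'][60:260,240:560];print(manip.get_obs()['tool_pos'])
cv2.imwrite('pics/c5.png',np.vstack([cv2.resize(a,(480,300)),cv2.resize(b,(480,300))])[:,:,::-1])
go([.616,.167,.15],.287)
E
```

```text
0.024045994386051026 59.01917338371277 [ 1.21333909 -1.60552193 -0.70172479]
[ 0.43981104 -0.24481424  0.15751491]
t 6.075 pos [ 0.4398 -0.2448  0.1575] rpy [ 3.135 -0.007  0.287] F [ 1.  -0.8 -1. ] w 0.0239
shift cm now-axes [ 28.55 -34.52   0.7 ] turn [ 0.007 -0.007 -0.   ] shift in goal-axes [ 28.56 -34.51   0.75]
```

View pics/c5.png

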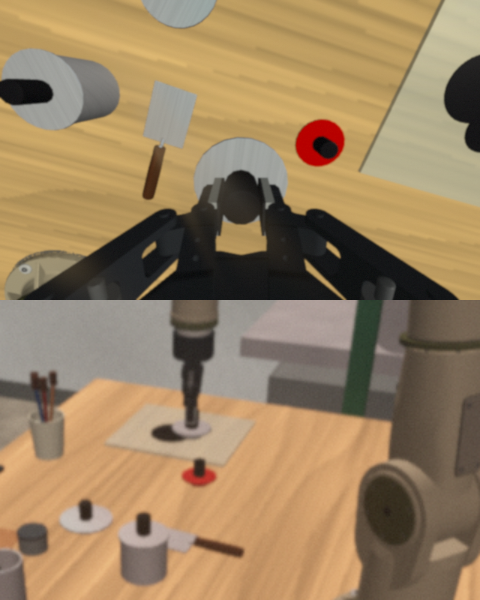

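The lid is held level and centred on the pads. Moving over the narrow canister.

>>> apply_moves --motion '[[[2,-2.4,0],[0,0,0]],[[3.6,-4.3,0],[0,0,0]],[[3.6,-4.3,0],[0,0,0]],[[3.6,-4.3,0],[0,0,0]],[[3.6,-4.3,0],[0,0,0]]]'

```text
clock: 6.7
tool_pos: [0.5387, -0.0075, 0.151]
orientation: [-3.141, 0.001, 0.286]
force: [0.5, -0.5, -0.6]
grip_width: 0.0236
gripper_force: 59.1
```

>>> apply_moves --motion '[[[3.6,-4.3,0],[0,0,0]],[[3.6,-4.3,0],[0,0,0]],[[3.0,-3.9,0],[0,0,0]],[[2.0,-2.4,0],[0,0,0]],[[0,0,0],[0,0,0]]]'

```text
clock: 7.32
tool_pos: [0.6126, 0.1721, 0.1502]
orientation: [-3.139, 0.002, 0.292]
force: [-0.3, 0.3, -0.5]
grip_width: 0.0239
gripper_force: 59.0
```

>>> apply_moves --motion '[[[0,0,0],[0,0,0]],[[0,0,0],[0,0,0]]]'

```text
clock: 7.58
tool_pos: [0.6135, 0.1665, 0.1516]
orientation: [3.141, 0.0, 0.285]
force: [0.8, -0.4, -0.8]
grip_width: 0.0241
gripper_force: 59.0
```

```bash
python3 - <<'E'
from h import *
go([.616,.167,.10],.287)
snap('wrist','w6');snap('scene','s6');snap('side','d6')
for n in('s6','d6'):
    d=np.load(f'pics/{n}.npz'); z=manip.get_obs()['tool_pos'][2]+.051-.025
    p=d['camera_from_world']@np.append([*manip.get_obs()['tool_pos'][:2],z],1);uv=(d['intrinsics']@p[:3]/p[2])[:2].astype(int);print(uv,fit(d,tuple(uv),z,.038,0,30))
a=np.load('pics/w6.npz')['color'];b=np.load('pics/d6.npz')['color'][130:330,140:460]
cv2.imwrite('pics/c6.png',np.vstack([cv2.resize(a,(480,300)),cv2.resize(b,(480,300))])[:,:,::-1])
E
```

```text
t 7.575 pos [0.6135 0.1665 0.1516] rpy [3.141 0.    0.285] F [ 0.8 -0.4 -0.8] w 0.0241
shift cm now-axes [0.26 0.02 5.16] turn [ 0.001  0.    -0.002] shift in goal-axes [0.26 0.02 5.16]
[362 262] (array([0.59857152, 0.15728321]), array([0.61273869, 0.15374067, 0.06633196]), np.float64(0.0293137615818822), array([ 332,  232,   60,   60, 2487], dtype=int32))
[237 203] (array([0.61105255, 0.16636308]), array([0.6109143 , 0.16624248, 0.0376782 ]), np.float64(0.0010137134197761323), array([223, 196,  32,  17, 353], dtype=int32))
```

View pics/c6.png

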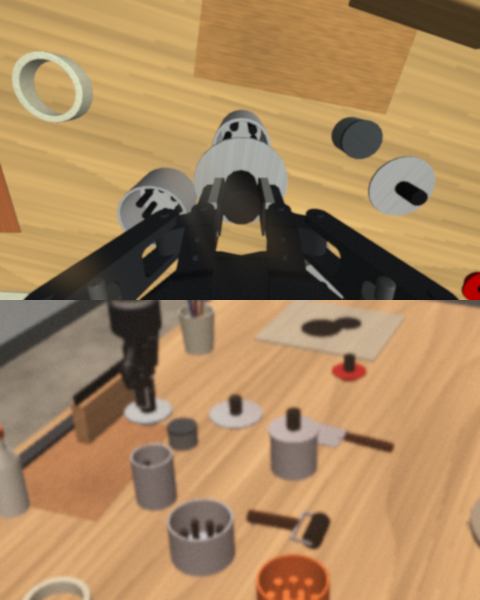

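The lid is level above the narrow canister. It needs about +3 mm along tool x, then the descent.

>>> apply_moves --motion '[[[0.3,0,1],[0,0,0]],[[0,0,3],[0,0,0]],[[0,0,2],[0,0,0]],[[0,0,0.5],[0,0,0]],[[0,0,0],[0,0,0]]]'

```text
clock: 8.35
tool_pos: [0.6164, 0.1694, 0.0869]
orientation: [-3.141, 0.0, 0.287]
force: [-0.4, 0.1, -0.0]
grip_width: 0.0241
gripper_force: 59.0
```

>>> apply_moves --motion '[[[0,0,0.4],[0,0,0]],[[0,0,0.4],[0,0,0]],[[0,0,0.4],[0,0,0]],[[0,0,0.3],[0,0,0]],[[0,0,0],[0,0,0]]]'

```text
clock: 8.98
tool_pos: [0.6161, 0.1692, 0.0715]
orientation: [-3.141, 0.001, 0.287]
force: [-0.1, -1.2, -1.0]
grip_width: 0.0244
gripper_force: 59.0
```

>>> apply_moves --motion '[[[0,0,0.2],[0,0,0]],[[0,0,0.1],[0,0,0]],[[0,0,0],[0,0,0]]]'

```text
clock: 9.35
tool_pos: [0.6163, 0.1693, 0.0688]
orientation: [-3.141, 0.0, 0.287]
force: [-0.0, 0.2, 0.4]
grip_width: 0.024
gripper_force: 59.0
```

>>> apply_moves --motion '[[[0,0,0.1],[0,0,0]],[[0,0,0],[0,0,0]]]'

```text
clock: 9.6
tool_pos: [0.6165, 0.1694, 0.0683]
orientation: [-3.142, -0.001, 0.287]
force: [-1.3, 1.2, 3.0]
grip_width: 0.0238
gripper_force: 59.4
```

>>> apply_moves --motion '[[[0,0,0],[0,0,0]],[[0,0,0],[0,0,0]],[[0,0,0],[0,0,0]],[[0,0,0],[0,0,0]],[[0,0,0],[0,0,0]]]' --claw 0

```text
clock: 10.22
tool_pos: [0.6163, 0.1693, 0.0678]
orientation: [-3.142, -0.0, 0.287]
force: [0.4, -0.4, 0.6]
grip_width: 0.0855
gripper_force: 0.0
```

>>> apply_moves --motion '[[[0,0,-1],[0,0,0]],[[0,0,-3],[0,0,0]],[[0,0,-4],[0,0,0]],[[0,0,-2],[0,0,0]],[[0,0,0],[0,0,0]]]'

```text
clock: 10.85
tool_pos: [0.6175, 0.1699, 0.1705]
orientation: [-3.142, -0.004, 0.287]
force: [0.1, -0.2, -0.7]
grip_width: 0.0857
gripper_force: 0.0
```

```bash
python3 - <<'E'
from h import *
go([.6055,-.110,.10],.287)
a=snap('scene','s7')['color'][200:340,280:480];b=snap('side','d7')['color'][130:330,160:446]
cv2.imwrite('pics/c7.png',np.hstack([cv2.resize(a,(400,280)),cv2.resize(b,(400,280))])[:,:,::-1])
for n,uv in(('s7',(352,270)),('d7',(242,230))): print(fit(np.load(f'pics/{n}.npz'),uv,.094,.038,1,35))
E
```

```text
t 10.85 pos [0.6175 0.1699 0.1705] rpy [-3.142 -0.004  0.287] F [ 0.1 -0.2 -0.7] w 0.0857
shift cm now-axes [-9.1  26.51  7.01] turn [-0.    -0.004 -0.   ] shift in goal-axes [-9.07 26.51  7.05]
(array([0.61561712, 0.16889237]), array([0.61439048, 0.16871017, 0.03700737]), np.float64(0.0003232748900994619), array([ 338,  267,   42,   38, 1286], dtype=int32))
(array([0.60264933, 0.0885904 ]), array([0.61211939, 0.07157342, 0.02142285]), np.float64(0.000810025620873118), array([ 226,  210,   44,   55, 1250], dtype=int32))
```

View pics/c7.png

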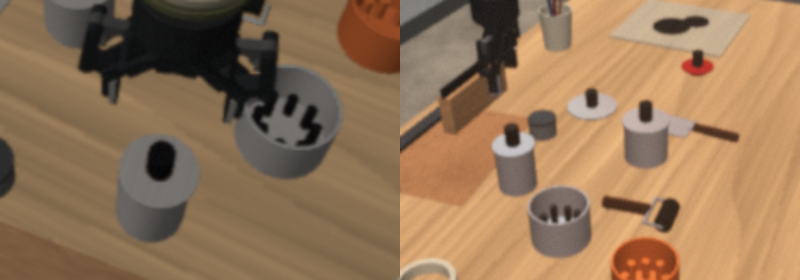

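Both views show the narrow lid seated level, with its centre at (0.616,0.169) against a rim at (0.616,0.167). On to the wide lid.

>>> apply_moves --motion '[[[-1.9,5.3,0],[0,0,0]],[[-1.8,5.3,0],[0,0,0]],[[-1.8,5.3,0],[0,0,0]],[[-1.8,5.3,0],[0,0,0]],[[-1.8,5.3,0],[0,0,0]]]'

```text
clock: 11.58
tool_pos: [0.6028, -0.1124, 0.1662]
orientation: [-3.141, 0.002, 0.287]
force: [1.0, -0.1, 0.5]
grip_width: 0.0853
gripper_force: 0.0
```

>>> apply_moves --motion '[[[0,0,4],[0,0,0]],[[0,0,4],[0,0,0]],[[0,0,2],[0,0,0]],[[0,0,0],[0,0,0]],[[0,0,0],[0,0,0]]]'

```text
clock: 12.2
tool_pos: [0.6042, -0.1105, 0.0683]
orientation: [-3.142, -0.0, 0.287]
force: [-0.4, -0.1, -0.4]
grip_width: 0.0852
gripper_force: 0.0
```

```bash
python3 - <<'E'
from h import *
go([.6055,-.110,-.008],.287)
d=snap('wrist','w8')
p=d['camera_from_world']@np.array([.6055,-.11,.018,1]);uv=(d['intrinsics']@p[:3]/p[2])[:2].astype(int);print(uv,fit(d,tuple(uv),.018,.053,0,110))
E
```

```text
t 12.2 pos [ 0.6042 -0.1105  0.0683] rpy [-3.142 -0.     0.287] F [-0.4 -0.1 -0.4] w 0.0852
shift cm now-axes [ 0.13 -0.01  7.63] turn [-0. -0. -0.] shift in goal-axes [ 0.13 -0.02  7.63]
[321 201] (array([ 0.60482243, -0.10893597]), array([ 0.60479831, -0.10885027,  0.05261745]), np.float64(0.00037426317819690586), array([  259,   140,   123,   118, 11256], dtype=int32))
```

>>> apply_moves --motion '[[[0.1,-0.1,4],[0,0,0]],[[0,0,2.5],[0,0,0]],[[0,0,1.1],[0,0,0]],[[0,0,0],[0,0,0]],[[0,0,0],[0,0,0]]]'

```text
clock: 12.88
tool_pos: [0.6059, -0.1095, -0.0066]
orientation: [3.141, -0.002, 0.287]
force: [-0.5, 0.8, -0.5]
grip_width: 0.0854
gripper_force: 0.0
```

>>> apply_moves --motion '[[[0,0,0],[0,0,0]],[[0,0,0],[0,0,0]],[[0,0,0],[0,0,0]],[[0,0,0],[0,0,0]],[[0,0,0],[0,0,0]]]' --claw 1 --newtons 60

```text
clock: 13.5
tool_pos: [0.605, -0.1095, -0.0078]
orientation: [3.141, -0.001, 0.287]
force: [-0.8, -1.6, 2.5]
grip_width: 0.0242
gripper_force: 59.0
```

>>> apply_moves --motion '[[[0,0,-2],[0,0,0]],[[0,0,-4],[0,0,0]],[[0,0,-5],[0,0,0]],[[0,0,-5],[0,0,0]],[[0,0,0],[0,0,0]]]'

```text
clock: 14.12
tool_pos: [0.6076, -0.1092, 0.1582]
orientation: [3.138, -0.009, 0.287]
force: [-0.2, 0.0, -1.4]
grip_width: 0.0241
gripper_force: 58.9
```

```bash
python3 - <<'E'
from h import *
go([.475,.257,.15],.287)
E
```

```text
t 14.125 pos [ 0.6076 -0.1092  0.1582] rpy [ 3.138 -0.009  0.287] F [-0.2  0.  -1.4] w 0.0241
shift cm now-axes [ -2.35 -38.88   0.65] turn [ 0.004 -0.009  0.   ] shift in goal-axes [ -2.35 -38.87   0.82]
```

>>> apply_moves --motion '[[[-0.2,-3,0],[0,0,0]],[[-0.3,-5.5,0],[0,0,0]],[[-0.3,-5.5,0],[0,0,0]],[[-0.3,-5.5,0],[0,0,0]],[[-0.3,-5.5,0],[0,0,0]]]'

```text
clock: 14.75
tool_pos: [0.5192, 0.1279, 0.1519]
orientation: [3.141, 0.0, 0.287]
force: [-0.4, 0.4, -1.4]
grip_width: 0.0242
gripper_force: 59.0
```

>>> apply_moves --motion '[[[-0.3,-5.5,0],[0,0,0]],[[-0.3,-5.3,0],[0,0,0]],[[-0.1,-3,0],[0,0,0]],[[0,0,0],[0,0,0]],[[0,0,0],[0,0,0]]]'

```text
clock: 15.38
tool_pos: [0.4749, 0.2559, 0.1517]
orientation: [3.141, 0.001, 0.286]
force: [-0.3, -0.3, -0.3]
grip_width: 0.0237
gripper_force: 59.0
```

```bash
python3 - <<'E'
from h import *
go([.475,.257,.10],.287)
z=manip.get_obs()['tool_pos'][2]+.026;t=manip.get_obs()['tool_pos'][:2]
for n in('scene','side'):
    d=snap(n,n+'9')
    p=d['camera_from_world']@np.append(t,[z,1]);uv=(d['intrinsics']@p[:3]/p[2])[:2].astype(int);print(uv,fit(d,tuple(uv),z,.053,1,45))
print(manip.get_obs()['tool_pos'])
E
```

```text
t 15.375 pos [0.4749 0.2559 0.1517] rpy [3.141e+00 1.000e-03 2.860e-01] F [-0.3 -0.3 -0.3] w 0.0237
shift cm now-axes [ 0.05 -0.11  5.17] turn [ 0.001  0.001 -0.001] shift in goal-axes [ 0.04 -0.11  5.17]
[437 222] (array([0.35825101, 0.25110925]), array([0.35845137, 0.25057392, 0.05356341]), np.float64(1.774256193354251e-10), array([ 398,  177,   84,   90, 4994], dtype=int32))
[269 236] (array([0.52415167, 0.2422408 ]), array([0.51249579, 0.2478983 , 0.0637718 ]), np.float64(0.004265895265556934), array([ 226,  215,   69,   54, 1919], dtype=int32))
[0.47534227 0.25522683 0.1516612 ]
```

The image fits merged with the canister and gripper behind the lid. Kinematics put the lid within 2 mm of the rim, and the plug can start up to 14 mm off. Descending; the seat is at a reported z of about 0.048.

>>> apply_moves --motion '[[[0,-0.15,2],[0,0,0]],[[0,0,3],[0,0,0]],[[0,0,2.5],[0,0,0]],[[0,0,0.8],[0,0,0]],[[0,0,0],[0,0,0]]]'

```text
clock: 16.1
tool_pos: [0.4746, 0.2576, 0.0689]
orientation: [3.142, 0.001, 0.286]
force: [-0.1, 0.2, -0.8]
grip_width: 0.0241
gripper_force: 59.0
```

>>> apply_moves --motion '[[[0,0,0.4],[0,0,0]],[[0,0,0.4],[0,0,0]],[[0,0,0.4],[0,0,0]],[[0,0,0.3],[0,0,0]],[[0,0,0],[0,0,0]]]'

```text
clock: 16.73
tool_pos: [0.4742, 0.2582, 0.0536]
orientation: [-3.142, 0.0, 0.287]
force: [0.4, 0.3, -0.5]
grip_width: 0.0243
gripper_force: 59.0
```

>>> apply_moves --motion '[[[0,0,0.2],[0,0,0]],[[0,0,0.1],[0,0,0]],[[0,0,0.1],[0,0,0]],[[0,0,0],[0,0,0]]]'

```text
clock: 17.23
tool_pos: [0.4743, 0.2583, 0.0498]
orientation: [-3.142, 0.0, 0.287]
force: [0.3, -0.2, -0.8]
grip_width: 0.024
gripper_force: 59.0
```

>>> apply_moves --motion '[[[0,0,0.1],[0,0,0]],[[0,0,0.05],[0,0,0]],[[0,0,0],[0,0,0]]]'

```text
clock: 17.6
tool_pos: [0.4743, 0.2583, 0.0483]
orientation: [-3.142, -0.0, 0.287]
force: [0.3, -0.5, -0.2]
grip_width: 0.0236
gripper_force: 59.0
```

>>> apply_moves --motion '[[[0,0,0],[0,0,0]],[[0,0,0],[0,0,0]],[[0,0,0],[0,0,0]],[[0,0,0],[0,0,0]],[[0,0,0],[0,0,0]]]' --claw 0

```text
clock: 18.23
tool_pos: [0.4744, 0.2583, 0.0484]
orientation: [-3.142, -0.0, 0.287]
force: [-0.2, -1.3, -0.6]
grip_width: 0.0854
gripper_force: 0.0
```

>>> apply_moves --motion '[[[0,0,-1],[0,0,0]],[[0,0,-3],[0,0,0]],[[0,0,-5],[0,0,0]],[[0,0,-5],[0,0,0]],[[0,4,-2],[0,0,0]]]'

```text
clock: 18.85
tool_pos: [0.4855, 0.2239, 0.2128]
orientation: [-3.139, -0.006, 0.294]
force: [0.9, -0.0, -0.5]
grip_width: 0.0852
gripper_force: 0.0
```

>>> apply_moves --motion '[[[0,6,0],[0,0,0]],[[0,6,0],[0,0,0]],[[0,6,0],[0,0,0]],[[0,6,0],[0,0,0]],[[0,0,0],[0,0,0]]]'

```text
clock: 19.48
tool_pos: [0.5542, -0.0171, 0.2084]
orientation: [3.14, 0.001, 0.277]
force: [0.5, -0.1, -0.6]
grip_width: 0.0856
gripper_force: 0.0
```

```bash
python3 - <<'E'
from h import *
a=snap('scene','s10')['color'][180:340,300:500];b=snap('side','d10')['color'][180:340,180:380]
cv2.imwrite('pics/c10.png',np.hstack([cv2.resize(a,(400,320)),cv2.resize(b,(400,320))])[:,:,::-1])
for n,k,z,r,uv in(('s10','n',.094,.038,(352,275)),('d10','n',.094,.038,(242,240)),('s10','w',.074,.053,(423,252)),('d10','w',.074,.053,(274,280))): print(n,k,fit(np.load(f'pics/{n}.npz'),uv,z,r,1,40)[:3])
E
```

```text
s10 n (array([0.61564687, 0.16906187]), array([0.61459937, 0.16887209, 0.03716063]), np.float64(0.0002334354199891954))
d10 n (array([0.60718058, 0.0919215 ]), array([0.61197389, 0.0739719 , 0.02241914]), np.float64(0.0014524523122446758))
s10 w (array([0.47557692, 0.25755663]), array([0.47468047, 0.25754887, 0.05228804]), np.float64(0.0002887341365873236))
d10 w (array([0.47412881, 0.25774432]), array([0.4736415 , 0.25846932, 0.05365686]), np.float64(0.0007936396600356076))
```

View pics/c10.png

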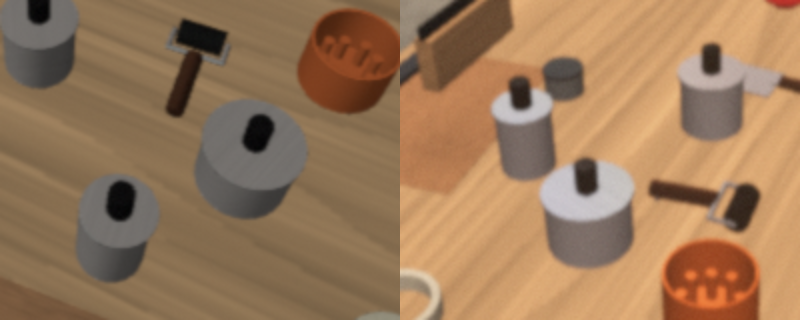

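Both lids are seated, level and centred: the fitted disc heights and radii match the seated planes, and the gripper is clear. Handing in.

```bash
python3 -c "
from cell import manip
print(manip.job_done())"
```

```text
the job is handed in; nothing more can be done
None
```

I handed the job in at about 20 s: camera views showed both lids seated, level and within about 2 mm of centre, nothing tipped and the gripper clear; no verdict came back.

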